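Tighten the recessed nut in a gear housing with a socket extension

TASK

Take the orange-handled socket extension out of its black stand, put it down the deep bore of the green gear housing, feel it fully down over the hex nut at the bottom, and tighten the nut clockwise until it seats and comes up snug. Stop there: do not overtighten it. Then put the socket extension back upright in its stand and leave the other things on the bench undisturbed.

Things in the scene. Friction and masses are not known exactly. Their poses are not given: they have to be found in the camera images.
- bore_mouth (a point): Centre of the mouth of the vertical bore in the flat top of the green gear housing (fixed; block 120 x 105 mm, top 105 mm above the bench; 12 mm foot flange 170 x 90 mm; shaft stub 32 mm out of its +x end). The mouth is a cone, 46 mm wide, 8 mm deep, 37 mm at its throat; the bore below is 39 mm wide. On its floor a washer, top 82 mm below the mouth. Frame: z up, x along the 120 mm side.
- nut_top (a point): Centre of the top of the brass hex nut on the bore's axis, 65 mm below the mouth, standing on the washer: 24 mm across flats, 17 mm high, top corners chamfered over 3 mm; a 14 mm stud rises 4 mm above it. The frame is the housing's: the angle of the hex is random and is found by touch.
- nut (a joint): Turn of the nut on its thread, rad, growing clockwise seen from above. Starts between 0.3 and 1.2; seated at 2.8. It turns against a steady friction of about 0.1 N m and stays where it is left.
- windup (a joint): Elastic twist, rad, of washer and stud under the nut, growing clockwise: the torque on the nut divided by 1.5 N m/rad. About 0.06 while the nut runs on its thread, then rising 1 rad per rad turned once it is seated. Snug is 0.2 to 0.4 (0.3 to 0.6 N m); above 0.7 (1.05 N m) is overtightened. Relaxes when the tool lets go.
- driver_grip (a point): Centre of the orange grip of the socket extension, a loose tool 148 mm long, 0.25 to 0.5 kg, standing grip uppermost. Grip 28 x 28 mm square, 48 mm high, flat sides facing this frame's x and y; z up the tool. Below it a 17 mm shaft, then the socket. Height above the bench: 130 mm in the stand, about 160 mm resting on the nut not engaged, 147 mm fully down over the nut.
- socket_mouth (a point): Centre of the socket's open lower end, 124 mm below driver_grip on the tool's axis. Socket 34 mm outer diameter, 40 mm long; hex recess 25.5 mm across flats, 28 mm deep, two flats facing the tool's x. It slips over the nut only within about 0.1 rad of the right angle (every 1.05 rad), then goes 17 mm down; otherwise it stops on the nut's top.
- stand_mouth (a point): Centre of the mouth of the black tool stand: a fixed upright cup, 46 mm inner and 56 mm outer diameter, rim 40 mm and inner floor 6 mm above the bench, on a 90 x 90 mm foot. The socket extension stands in it loosely.
- spray_can_mid (a point): Bystander: spray can, 54 mm diameter, 150 mm high, standing; point half-way up.
- screw_jar_mid (a point): Bystander: jar with a red lid, 60 mm diameter, 75 mm high, standing; point half-way up.
- spanner_mid (a point): Bystander: steel spanner 160 mm long lying on the bench, at its middle, along this frame's x axis.
There are look-alikes about, which are no part of the job. Of the things that look like the part that bears bore_mouth, the larger one is meant.

How it is judged (in metres and radians):
On the way, in this order (a step that is already met when the one before it is completed fails the run):
1. the socket is down over the nut, engaged (z of socket_mouth in the frame of nut_top below -0.009 m and horizontal distance between socket_mouth and nut_top below 0.005 m), for 0.1 s.
2. with the socket on it, the nut is seated and snug (at least 0.24 N m) (value of joint nut above 2.72 rad and value of joint windup above 0.16 rad and z of socket_mouth in the frame of nut_top below -0.006 m), for 0.05 s.
At the end, for the whole second after the job is handed in: The nut is still seated (within 0.15 rad of the end of its thread, 2.8), and the socket extension stands upright (within 0.15 rad) in its stand, its lower end within 12 mm of the stand's axis and at least 28 mm below the rim, at rest (value of joint nut above 2.65 rad and horizontal distance between socket_mouth and stand_mouth below 0.012 m and z of socket_mouth in the frame of stand_mouth below -0.028 m and angle between driver_grip's own z axis and vertical below 0.15 rad and linear speed of driver below 0.02 m/s); the robot touches nothing.
It fails at once if the nut is overtightened (more than 1.05 N m) (value of joint windup above 0.7 rad).
It fails at once if the spray can is disturbed (moved more than 25 mm) (distance of spray_can_mid from where it was at the start of the episode above 0.025 m).
It fails at once if the jar is disturbed (moved more than 25 mm) (distance of screw_jar_mid from where it was at the start of the episode above 0.025 m).
It fails at once if the spanner is disturbed (moved more than 25 mm) (distance of spanner_mid from where it was at the start of the episode above 0.025 m).
It also fails if it takes over 69 s, if anything falls off the work surface, if the arm or the gripper's body presses on something with over 40 N, if the wrist force passes 120 N, or if a joint passes its speed limit or range.

ROBOT

A 6-joint arm with a two-finger parallel gripper is mounted at the origin on the work surface. World frame = base frame: x ahead of the robot, y to its left, z up, the work surface at z = 0. Lengths are in m, angles in degrees, forces in N, time in s.
With the tool pointing down it reaches from about 0.3 to 0.95 m from the base axis. Payload 3.1 kg.
Tool frame: the origin (TCP) lies on the centre line of the jaws, within the pads' length; the fingertips stand 25 mm ahead of it and the grasp point (between the pads) lies 6 mm ahead of it; x points along the fingers, z is the direction in which the jaws open and shut, and the axes are right-handed (so a half turn about x gives the same grasp; the last joint's range is limited). The gripper opens to 85 mm and grips with 20 to 120 N. Pads are 22 mm wide; open, the fingers measure 114 mm over their backs; the gripper's body (76 mm by 85 mm) begins 54 mm behind the grasp point. The pads swing forward as they close: fully open they stand 13 mm farther back than shut.
Start: joints at [71.179, 17.653, 93.61, -0, 68.738, -3.994], TCP at [0.16, 0.604, 0.256] pointing down, gripper open.
Joint ranges: [-175.34, 175.34], [-45.06, 112.39], [2.9, 150.54], [-68.45, 248.45], [3.09, 151.38], [-168.51, 168.51]. Speed limits (degrees/s): [159.86, 159.86, 180, 180, 180, 180].

INTERFACE

Orientations are given as a 3x3 rotation matrix whose columns are the frame's x, y, z axes.
In Python, from rig import arm gives the robot as it stands.
- The arm moves only by the tool jog_arm, never from a script. Its argument "targets" is a list of rows, each a list of 3 entries, a list of its own where there are three numbers: the shift along the tool's x, y, z in units of 4 cm (1.0 is 4 cm), then the turn, a rotation vector about the tool's x, y, z in units of 45 degrees (1.0 is 45 degrees), then the closure, from 0 (fully open) to 1 (shut). A call has 1 to 8 rows; each row shifts and turns the commanded pose from where the row before left it, along the tool's axes as they then stand; what a row does not reach is not made up. A row lasts 1/12 s, in which the tool goes at most 41.7 mm and 7.16 degrees, less where a joint would pass 70% of its speed; a pose out of reach is approached as far as the arm can. A call with a number of a shift or a turn outside -1 to 1 is refused whole. A call with a gripper value outside its range is refused whole. The fingers move at their own pace and stop on an object; the grip force is fixed at half the most. Time passes only in rows, so rows that do not move let the fingers close. It gives the time, the measured TCP pose, the force and the opening at its end, in the units of the state.
- arm.get_obs(): the state, without advancing time (a new reading comes with each control period).
- arm.snapshot(name): name is "scene" or "top" or "wrist"; returns (picture, depth): 420x560x3 uint8, blue, green, red; 420x560 float32, m along the optical axis (not along the pixel's ray), 0 where there is no reading.
- arm.camera_params(name): a dict with "camera_matrix" (3x3 intrinsics, pixels), "extrinsics" (4x4, takes a point from camera to world coordinates); the wrist camera has in their place "tool_from_camera" (4x4, takes a point from camera to tool coordinates, whose origin is the TCP and whose axes are the tool frame's). Camera axes: x right, y up, looking along -z (the intrinsics and any distortion apply to the point x, -y, -z); pixel columns grow to the right and rows downward; lengths in m; the calibration is good to about 2 mm. A picture is of the moment at which its call begins: read the wrist's pose just before it. camera_params takes no time and is no camera call.
- arm.close_job(): hands the job in, once; it reports no verdict.
Trained networks look in the newest picture that a camera, given by its name, has taken for a name from the list of things; names that differ only in an ending like _2 or _b are one class to them, and where a whole thing is asked for, a point or a joint stands for the part that bears it (a point fixed in the world has none). Each returns a list of dicts, best first, with "score" (0 to 1); they miss things now and then, are a little off and sometimes report something else, mostly with a low value. They report only what shows in the picture. A call takes as long as a camera call. They do not tell look-alikes from the thing itself.
- arm.recognise(camera, name): "position" ([x, y, z] in m, in world coordinates, good to about 4 mm: the middle of the surface that is visible of it).
- arm.silhouettes(camera, name): "region" (420x560 bool, what is visible of it).
The state is a dict: "time": time; "q": joint angles; "qvel": joint speeds; "effort": joint torques, N m; "ee_pos": TCP position; "orientation": TCP orientation; "contact_force": force on the tool from outside, world axes, zero at the start; "torque": the same for the moment, N m; "opening": finger opening in m.
Only numpy, scipy, OpenCV 4.12 (cv2) and the standard library are available. Lean on these libraries where they do the work, as an engineer would, in place of code of your own. Each camera call takes 0.05 s, during which the arm holds its last target. There are 200 camera calls.

## Working session

There is one attempt and no reset: what is moved stays moved. The work goes in short steps, Python scripts to look and compute and a tool call to move; the robot and the scene stay as the last step left them, time stands still between calls to the robot, and variables do not carry over. Pictures are saved under pics/ and viewed, about 8 in all and at most 12, crops included, and the job is handed in when it is done.

Besides the shell and the picture viewer there is one more tool, called after "Request:" as name(argument=value, ...) on one line, values as JSON. jog_arm: Moves the arm, as the interface text tells. Shifts and turns lie within -1 to 1; 1 stands for 4 cm of shift or 45 degrees of turn. Its arguments: {"type":"object","properties":{"targets":{"type":"array"}},"required":["targets"]}

```bash
ls; mkdir -p pics; cat > h.py <<'E'
import numpy as np, cv2
from rig import arm
def world(cam,mask_or_uv,depth,obs=None):
    P=arm.camera_params(cam);K=np.array(P["camera_matrix"])
    if cam=="wrist":
        o=obs; T=np.eye(4);T[:3,:3]=o["orientation"];T[:3,3]=o["ee_pos"];E=T@np.array(P["tool_from_camera"])
    else: E=np.array(P["extrinsics"])
    v,u=(np.nonzero(mask_or_uv) if isinstance(mask_or_uv,np.ndarray) else ([mask_or_uv[1]],[mask_or_uv[0]]))
    v=np.array(v);u=np.array(u);d=depth[v,u];ok=d>0;u,v,d=u[ok],v[ok],d[ok]
    p=np.stack([(u-K[0,2])/K[0,0]*d,-(v-K[1,2])/K[1,1]*d,-d,np.ones_like(d)])
    return (E@p)[:3].T
E
python3 - <<'E'
from h import *
o=arm.get_obs();print(o)
for c in("scene","top"):
    im,d=arm.snapshot(c);cv2.imwrite(f"pics/{c}1.png",im);np.save(f"{c}.npy",d)
    for n in("bore_mouth","driver_grip","stand_mouth","spray_can_mid","screw_jar_mid","spanner_mid"):
        print(c,n,[(round(r["score"],2),np.round(r["position"],3).tolist()) for r in arm.recognise(c,n)])
E
```

```text
pics
{'time': 0.0, 'q': array([ 7.11780864e+01,  1.77055845e+01,  9.36889254e+01,  9.07739470e-04,
        6.87383920e+01, -3.99362410e+00]), 'qvel': array([ 0.08087859,  0.03610291,  0.01436773,  0.02401567, -0.06794662,
        0.042717  ]), 'effort': array([-1.35945370e-04, -4.15256631e+01, -2.76665604e+01, -3.15197321e-04,
        1.03114662e-02,  8.85703543e-06]), 'ee_pos': array([0.15972811, 0.60345436, 0.25504023]), 'orientation': array([[-7.62333954e-04, -9.66695604e-01,  2.55927779e-01],
       [-2.19077319e-03,  2.55928854e-01,  9.66693138e-01],
       [-9.99997310e-01,  1.76263285e-04, -2.31291407e-03]]), 'contact_force': array([-0.12909416, -0.34151513, -0.21223736]), 'torque': array([0.00282355, 0.02723948, 0.01861115]), 'opening': 0.08541612517287281}
scene bore_mouth [(0.93, [0.573, -0.151, 0.095]), (0.91, [0.483, 0.002, 0.076]), (0.66, [0.589, 0.184, 0.122])]
scene driver_grip [(0.63, [0.588, 0.184, 0.122])]
scene stand_mouth [(0.93, [0.598, 0.177, 0.003])]
scene spray_can_mid [(0.64, [0.727, 0.401, 0.118])]
scene screw_jar_mid [(0.69, [0.542, -0.39, 0.056])]
scene spanner_mid [(0.91, [0.765, -0.026, 0.006])]
top bore_mouth [(0.91, [0.453, 0.006, 0.073]), (0.59, [0.532, -0.154, 0.107])]
top driver_grip [(0.73, [0.577, 0.178, 0.148])]
top stand_mouth [(0.58, [0.758, -0.033, 0.008])]
top spray_can_mid [(0.93, [0.711, 0.387, 0.131])]
top screw_jar_mid [(0.85, [0.534, -0.388, 0.073])]
top spanner_mid [(0.97, [0.762, -0.033, 0.007]), (0.2, [0.57, 0.176, 0.006])]
```

```bash
python3 - <<'E'
import cv2,numpy as np
a=cv2.imread("pics/scene1.png");b=cv2.imread("pics/top1.png")
cv2.imwrite("pics/both.png",cv2.resize(np.hstack([a,b]),(800,300)))
E
```

```text
(no output)
```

View pics/scene1.png

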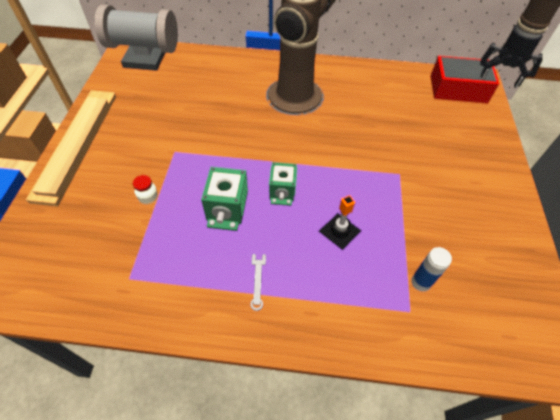

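View pics/top1.png

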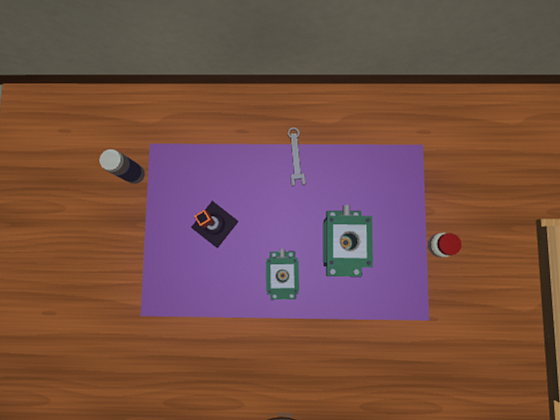

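The larger housing is at scene (226,195) / top (348,241). The small look-alike is at scene (284,182) / top (282,276). The driver in its stand is at scene (347,205) / top (203,217), and it's the only one.

```bash
python3 - <<'E'
from h import *
for c in("scene","top"):
    d=np.load(c+".npy");m=np.ones(d.shape,bool)
    p=world(c,m,d)
    for nm,cx,cy,r,z0,z1 in(("house",.55,-.155,.09,.098,.112),("grip",.58,.18,.05,.14,.17),("foot",.585,.18,.08,.004,.012),("rim",.585,.18,.04,.035,.045)):
        q=p[(np.hypot(p[:,0]-cx,p[:,1]-cy)<r)&(p[:,2]>z0)&(p[:,2]<z1)]
        if len(q)<4: print(c,nm,len(q));continue
        print(c,nm,len(q),np.round(q.mean(0),4),[np.round(x,4) for x in cv2.minAreaRect(q[:,:2].astype(np.float32)*1000)])
print(arm.camera_params("wrist"))
E
```

```text
scene house 1234 [ 0.5374 -0.1532  0.1059] [array([ 533.1651, -153.8882]), array([124.6577, 105.8831]), np.float64(0.2858)]
scene grip 142 [0.5834 0.1836 0.1527] [array([579.399 , 183.9677]), array([30.0833, 29.9025]), np.float64(34.9933)]
scene foot 623 [0.5931 0.1797 0.0067] [array([586.8674, 178.8347]), array([155.0494, 153.8271]), np.float64(42.2819)]
scene rim 128 [0.5863 0.1837 0.04  ] [array([581.376 , 184.3783]), array([54.447 , 52.7707]), np.float64(75.1895)]
top house 2083 [ 0.5324 -0.1557  0.1064] [array([ 532.5589, -155.4232]), array([104.5431, 120.64  ]), np.float64(88.694)]
top grip 174 [0.5777 0.1812 0.1543] [array([578.4449, 182.3919]), array([28.309 , 27.8581]), np.float64(32.5806)]
top foot 859 [0.5771 0.1762 0.0066] [array([585.3586, 179.8796]), array([151.9658, 151.668 ]), np.float64(60.3058)]
top rim 110 [0.5751 0.175  0.0407] [array([576.5347, 177.9827]), array([43.4424, 54.67  ]), np.float64(65.9528)]
{'camera_matrix': array([[293.97841645,   0.        , 281.71886535],
       [  0.        , 293.97841645, 211.95005273],
       [  0.        ,   0.        ,   1.        ]]), 'tool_from_camera': array([[ 5.97211813e-04,  2.85211614e-01, -9.58464386e-01,
        -1.16056222e-01],
       [-3.12509886e-04,  9.58464563e-01,  2.85211472e-01,
         7.28934254e-02],
       [ 9.99999773e-01,  1.29197936e-04,  6.61537808e-04,
        -5.47703680e-04],
       [ 0.00000000e+00,  0.00000000e+00,  0.00000000e+00,
         1.00000000e+00]])}
```

Request:
jog_arm(targets=[[[0, -0.8, -0.468], [0, 0, 0], 0], [[0, -0.8, -0.468], [0, 0, 0], 0], [[0, -0.8, -0.468], [0, 0, 0], 0], [[0, -0.8, -0.468], [0, 0, 0], 0], [[0, -0.8, -0.468], [0, 0, 0], 0], [[0, -0.8, -0.468], [0, 0, 0], 0], [[0, -0.8, -0.468], [0, 0, 0], 0], [[0, -0.8, -0.468], [0, 0, 0], 0]])

```text
time: 1.37
ee_pos: [0.3702, 0.3925, 0.2566]
orientation: [[0.001, -0.967, 0.256], [0.001, 0.256, 0.967], [-1.0, -0.0, 0.001]]
contact_force: [0.9, 0.5, 0.6]
opening: 0.0851
```

Request:
jog_arm(targets=[[[0, -0.8, -0.468], [0, 0, 0], 0], [[0, -0.8, -0.468], [0, 0, 0], 0], [[0, -0.8, -0.468], [0, 0, 0], 0], [[0, -0.8, -0.468], [0, 0, 0], 0], [[0, -0.8, -0.468], [0, 0, 0], 0], [[0, -0.8, -0.468], [0, 0, 0], 0], [[0, -0.8, -0.468], [0, 0, 0], 0], [[0, -0.8, -0.468], [0, 0, 0], 0]])

```text
time: 2.03
ee_pos: [0.5794, 0.1821, 0.2565]
orientation: [[0.0, -0.967, 0.256], [0.0, 0.256, 0.967], [-1.0, -0.0, 0.0]]
contact_force: [0.0, 0.5, -0.5]
opening: 0.0853
```

Request:
jog_arm(targets=[[[0, 0, 0], [-0.152, 0, 0], 0], [[0, 0, 0], [-0.152, 0, 0], 0], [[0, 0, 0], [-0.152, 0, 0], 0], [[0, 0, 0], [-0.152, 0, 0], 0], [[0, 0, 0], [-0.152, 0, 0], 0], [[0, 0, 0], [-0.152, 0, 0], 0], [[0, 0, 0], [-0.152, 0, 0], 0], [[0, 0, 0], [0, 0, 0], 0]])

```text
time: 2.7
ee_pos: [0.5783, 0.1836, 0.2563]
orientation: [[0.0, -0.837, -0.547], [-0.0, -0.547, 0.837], [-1.0, -0.0, -0.0]]
contact_force: [-0.6, 0.4, 0.1]
opening: 0.0849
```

```bash
python3 - <<'E'
from h import *
o=arm.get_obs();print(o["time"],o["q"],o["ee_pos"],o["orientation"].round(4))
im,d=arm.snapshot("wrist");cv2.imwrite("pics/w1.png",im)
p=world("wrist",np.ones(d.shape,bool),d,o)
for nm,cx,cy,r,z0,z1 in(("grip",.58,.18,.05,.148,.165),("foot",.585,.18,.08,.004,.012),("rim",.585,.18,.04,.036,.044)):
        q=p[(np.hypot(p[:,0]-cx,p[:,1]-cy)<r)&(p[:,2]>z0)&(p[:,2]<z1)]
        if len(q)<4: print(nm,len(q));continue
        print(nm,len(q),np.round(q.mean(0),4),[np.round(x,4) for x in cv2.minAreaRect(q[:,:2].astype(np.float32)*1000)])
E
```

```text
2.7 [ 1.35005095e+01  1.56611272e+01  9.61763198e+01 -8.71590680e-04
  6.81610119e+01 -1.09658918e+02] [0.57829752 0.1835743  0.25629492] [[ 0.     -0.8371 -0.547 ]
 [-0.     -0.547   0.8371]
 [-1.     -0.     -0.    ]]
grip 1193 [0.5773 0.1817 0.1528] [array([578.2211, 182.1699]), array([27.5273, 28.0108]), np.float64(33.1737)]
foot 1736 [0.5694 0.1766 0.0048] [array([578.7885, 182.6252]), array([88.3761, 89.2825]), np.float64(52.7454)]
rim 524 [0.5706 0.1774 0.0391] [array([574.5862, 180.1389]), array([44.2273, 53.9187]), np.float64(31.2607)]
```

View pics/w1.png

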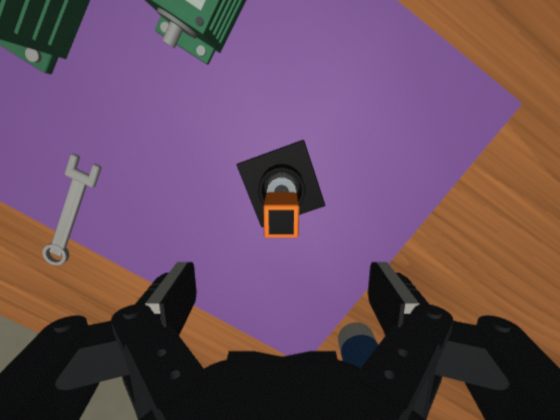

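The wrist view shows the orange grip at (282,218), square to the jaws, and the stand foot centred around (281,184). I'll descend and grip.

Request:
jog_arm(targets=[[[0.5, 0, -0.025], [0, 0, 0], 0], [[0.5, 0, 0], [0, 0, 0], 0], [[0.5, 0, 0], [0, 0, 0], 0], [[0.5, 0, 0], [0, 0, 0], 0], [[0.5, 0, 0], [0, 0, 0], 0], [[0.5, 0, 0], [0, 0, 0], 0], [[0.04, 0, 0], [0, 0, 0], 0], [[0, 0, 0], [0, 0, 0], 1]])

```text
time: 3.42
ee_pos: [0.5775, 0.1825, 0.1332]
orientation: [[-0.004, -0.839, -0.544], [-0.001, -0.544, 0.839], [-1.0, 0.004, 0.001]]
contact_force: [-0.2, -0.1, 0.4]
opening: 0.0757
```

Request:
jog_arm(targets=[[[0, 0, 0], [0, 0, 0], 1], [[0, 0, 0], [0, 0, 0], 1], [[0, 0, 0], [0, 0, 0], 1], [[0, 0, 0], [0, 0, 0], 1], [[0, 0, 0], [0, 0, 0], 1], [[0, 0, 0], [0, 0, 0], 1], [[0, 0, 0], [0, 0, 0], 1], [[0, 0, 0], [0, 0, 0], 1]])

```text
time: 4.08
ee_pos: [0.5798, 0.1832, 0.1364]
orientation: [[0.002, -0.838, -0.545], [0.001, -0.545, 0.838], [-1.0, -0.003, -0.001]]
contact_force: [-1.3, -0.4, 6.5]
opening: 0.0272
```

Request:
jog_arm(targets=[[[-0.3, 0, 0], [0, 0, 0], 1], [[-0.5, 0, 0], [0, 0, 0], 1], [[-0.5, 0, 0], [0, 0, 0], 1], [[-0.5, 0, 0], [0, 0, 0], 1], [[-0.5, 0, 0], [0, 0, 0], 1], [[-0.5, 0, 0], [0, 0, 0], 1], [[-0.5, 0, 0], [0, 0, 0], 1], [[-0.2, 0, 0], [0, 0, 0], 1]])

```text
time: 4.75
ee_pos: [0.5794, 0.1828, 0.2771]
orientation: [[0.003, -0.838, -0.545], [0.0, -0.545, 0.838], [-1.0, -0.003, -0.001]]
contact_force: [-0.2, -0.5, -4.2]
opening: 0.0272
```

Request:
jog_arm(targets=[[[0, 0.558, -0.645], [0, 0, 0], 1], [[0, 0.558, -0.645], [0, 0, 0], 1], [[0, 0.558, -0.645], [0, 0, 0], 1], [[0, 0.558, -0.645], [0, 0, 0], 1], [[0, 0.558, -0.645], [0, 0, 0], 1], [[0, 0, 0], [0, 0, 0], 1], [[0, 0, 0], [0, 0, 0], 1]])

```text
time: 5.33
ee_pos: [0.5543, 0.012, 0.2733]
orientation: [[-0.003, -0.84, -0.542], [0.0, -0.542, 0.84], [-1.0, 0.002, 0.002]]
contact_force: [0.6, 0.8, -4.4]
opening: 0.0276
```

```bash
python3 - <<'E'
from h import *
o=arm.get_obs();print(o["time"],o["q"].round(2),o["ee_pos"],o["contact_force"],o["torque"])
im,d=arm.snapshot("wrist");cv2.imwrite("pics/w2.png",im)
p=world("wrist",np.ones(d.shape,bool),d,o).astype(np.float32)
dt=np.load("top.npy");p2=world("top",np.ones(dt.shape,bool),dt).astype(np.float32)
it=cv2.imread("pics/top1.png")
for n,P in(("wrist",p),("top",p2)):
    q=P[(np.abs(P[:,0]-.532)<.07)&(np.abs(P[:,1]+.155)<.065)&(P[:,2]>.101)&(P[:,2]<.112)]
    print(n,len(q))
    if len(q)<50: continue
    print(cv2.minAreaRect(q[:,:2]*1000),np.median(q[:,2]))
    # raster 1mm, find hole near centre
    H=np.zeros((160,160),np.uint8);ij=((q[:,:2]-[.452,-.235])*1000).astype(int);H[ij[:,0],ij[:,1]]=255
    H=cv2.morphologyEx(H,cv2.MORPH_CLOSE,np.ones((7,7),np.uint8))
    hole=(255-H);k,l,s,c=cv2.connectedComponentsWithStats(hole)
    for i in range(1,k):
        if 300<s[i,4]<4000: print(s[i],c[i][::-1]/1000+[.452,-.235])
    cv2.imwrite(f"pics/H{n}.png",H)
E
```

```text
5.3333 [-3.2600e+00  9.0800e+00  1.0214e+02  1.0000e-02  6.8950e+01 -1.2610e+02] [0.55433746 0.01198554 0.27332539] [ 0.58243138  0.82363194 -4.44945579] [0.02894955 0.01414775 0.01215067]
wrist 14684
((532.3788452148438, -156.25955200195312), (106.35785675048828, 120.32650756835938), 89.76935577392578) 0.10367714
[  58   59   43   42 1480] [ 0.53157838 -0.15598986]
top 2055
((532.4593505859375, -156.07962036132812), (104.09513092041016, 120.0982894897461), 89.84050750732422) 0.10654528
[  60   58   42   44 1447] [ 0.53216724 -0.15524257]
```

View pics/w2.png

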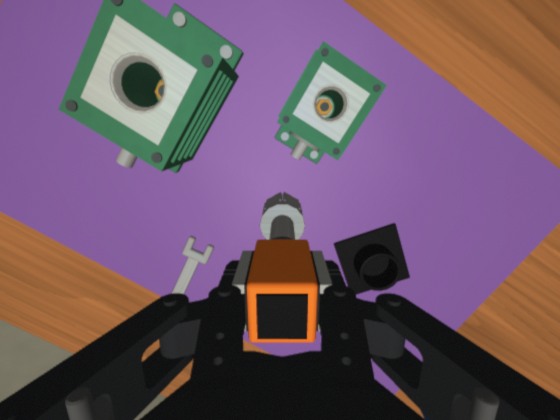

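```bash
python3 - <<'E'
from h import *
o=arm.get_obs();R=o["orientation"];t=o["ee_pos"]
print(o["time"],t,o["q"][5])
im,d=arm.snapshot("wrist");hsv=cv2.cvtColor(im,cv2.COLOR_BGR2HSV)
p=world("wrist",np.ones(d.shape,bool),d,o)
rgn=p[(np.hypot(p[:,0]-t[0],p[:,1]-t[1])<.03)]
l=(rgn-t)@R  # tool coords
g=l[(l[:,0]<-.014)&(l[:,0]>-.03)&(np.abs(l[:,2])<.017)]
print("griptop",len(g),g.mean(0),cv2.minAreaRect(g[:,1:].astype(np.float32)*1000),np.median(g[:,0]))
for lo,hi in((.02,.05),(.05,.075),(.085,.095),(.09,.14)):
    s=l[(l[:,0]>lo)&(l[:,0]<hi)]
    if len(s): print(lo,hi,len(s),s.min(0),s.max(0))
q=p[(np.hypot(p[:,0]-.578,p[:,1]-.182)<.036)&(p[:,2]>.034)&(p[:,2]<.046)].astype(np.float32)
print(len(q),cv2.minEnclosingCircle(q[:,:2]*1000) if len(q) else 0,np.median(q[:,2]))
q=p[(np.hypot(p[:,0]-.578,p[:,1]-.182)<.08)&(p[:,2]>.004)&(p[:,2]<.012)].astype(np.float32)
print(len(q),cv2.minAreaRect(q[:,:2]*1000))
E
```

```text
5.3833 [0.55470391 0.01324981 0.273529  ] -126.0909432597611
griptop 4608 [-0.01708653  0.00351032 -0.0001882 ] ((1.5558652877807617, 0.26352691650390625), (33.966068267822266, 28.438940048217773), 88.66952514648438) -0.016896246033161026
0.02 0.05 500 [ 0.02002003  0.00725706 -0.02052687] [0.04985659 0.01584035 0.02226619]
0.05 0.075 307 [ 0.05004113  0.00263032 -0.00850553] [0.0749895  0.01007361 0.00809534]
0.085 0.095 889 [ 0.08513681 -0.00942609 -0.01659881] [0.09497395 0.01865579 0.01646846]
0.09 0.14 1209 [ 0.09020469 -0.00942609 -0.01659881] [0.13275841 0.01873525 0.01646846]
495 ((578.742919921875, 182.4911346435547), 28.051773071289062) 0.03766573
1395 ((578.7655639648438, 182.24095153808594), (89.12234497070312, 88.74475860595703), 52.87907028198242)
```

Request:
jog_arm(targets=[[[0, 0.545, -0.647], [0, 0, 0], 1], [[0, 0.545, -0.647], [0, 0, 0], 1], [[0, 0.545, -0.647], [0, 0, 0], 1], [[0, 0.545, -0.647], [0, 0, 0], 1], [[0, 0.545, -0.647], [0, 0, 0], 1], [[0.35, 0, 0], [0, 0, 0], 1], [[0.25, 0, 0], [0, 0, 0], 1], [[0, 0, 0], [0, 0, 0], 1]])

```text
time: 6.1
ee_pos: [0.5329, -0.1522, 0.2472]
orientation: [[-0.006, -0.838, -0.546], [0.004, -0.546, 0.838], [-1.0, 0.003, 0.006]]
contact_force: [0.7, 0.5, -5.4]
opening: 0.0271
```

Request:
jog_arm(targets=[[[0, 0, 0], [0, 0, 0], 1], [[0, 0, 0], [0, 0, 0], 1]])

```text
time: 6.27
ee_pos: [0.5351, -0.1525, 0.2505]
orientation: [[-0.001, -0.837, -0.547], [0.001, -0.547, 0.837], [-1.0, 0.0, 0.001]]
contact_force: [-0.3, -0.5, -5.0]
opening: 0.0275
```

```bash
python3 - <<'E'
from h import *
for i in range(4):
    o=arm.get_obs();R=o["orientation"];t=o["ee_pos"]
    print(o["time"],t,R[:,0].round(4),o["q"].round(2),o["contact_force"].round(2),o["torque"].round(3))
    im,d=arm.snapshot("scene")
    e=np.array([.532,-.1555])-t[:2]-.0016*R[:2,1];print("err y,z units",e@R[:2,1]/.04,e@R[:2,2]/.04)
x,y=226,180;cv2.imwrite("pics/s2.png",cv2.resize(im[60:220,140:320],None,fx=3.3,fy=3.3,interpolation=cv2.INTER_CUBIC))
E
```

```text
6.2667 [ 0.53513144 -0.15252579  0.25048153] [-5.e-04  6.e-04 -1.e+00] [-2.0410e+01  1.0490e+01  1.0325e+02  3.0000e-02  6.6300e+01 -1.4360e+02] [-0.26 -0.53 -5.01] [-0.012 -0.029 -0.042]
err y,z units 0.06621620631269129 -0.019377565649402143
6.3167 [ 0.5354433  -0.15278424  0.25097547] [ 5.e-04  1.e-04 -1.e+00] [-2.0410e+01  1.0470e+01  1.0322e+02  2.0000e-02  6.6290e+01 -1.4360e+02] [ 0.7   0.54 -4.7 ] [ 0.017 -0.008  0.033]
err y,z units 0.06920377188794673 -0.009713131135461664
6.3667 [ 0.53555333 -0.15301401  0.25127589] [ 1.1e-03 -2.0e-04 -1.0e+00] [-2.043e+01  1.045e+01  1.032e+02  1.000e-02  6.629e+01 -1.436e+02] [-0.12 -0.37 -4.59] [-0.026 -0.    -0.021]
err y,z units 0.06836123161546227 -0.003431292133095183
6.4167 [ 0.53553262 -0.15325796  0.25138366] [ 1.2e-03 -3.0e-04 -1.0e+00] [-2.0450e+01  1.0440e+01  1.0320e+02  1.0000e-02  6.6290e+01 -1.4361e+02] [-0.25  0.15 -5.02] [0.008 0.01  0.012]
err y,z units 0.06459188194711385 0.0013682466698916654
```

View pics/s2.png

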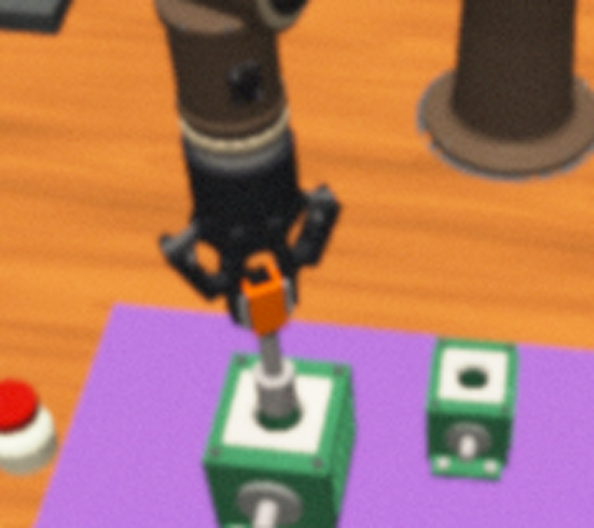

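The crop shows the tool held upright with the socket over the large bore's mouth at about (278,410). I'll correct by 2.6 mm and go down.

Request:
jog_arm(targets=[[[0, 0.065, 0], [0, 0, 0], 1], [[0.25, 0, 0], [0, 0, 0], 1], [[0.2, 0, 0], [0, 0, 0], 1], [[0.1, 0, 0], [0, 0, 0], 1], [[0.1, 0, 0], [0, 0, 0], 1], [[0.1, 0, 0], [0, 0, 0], 1]])

```text
time: 6.97
ee_pos: [0.5323, -0.1555, 0.2197]
orientation: [[-0.001, -0.838, -0.545], [0.0, -0.545, 0.838], [-1.0, 0.001, 0.001]]
contact_force: [-0.1, 0.0, -4.2]
opening: 0.0272
```

Request:
jog_arm(targets=[[[0.2, 0, 0], [0, 0, 0], 1], [[0.2, 0, 0], [0, 0, 0], 1], [[0.1, 0, 0], [0, 0, 0], 1], [[0.1, 0, 0], [0, 0, 0], 1], [[0, 0, 0], [0, 0, 0], 1]])

```text
time: 7.38
ee_pos: [0.5319, -0.1553, 0.1954]
orientation: [[-0.002, -0.838, -0.545], [0.001, -0.545, 0.838], [-1.0, 0.001, 0.002]]
contact_force: [0.0, -0.4, -3.2]
opening: 0.0273
```

Request:
jog_arm(targets=[[[0.1, 0, 0], [0, 0, 0], 1], [[0.1, 0, 0], [0, 0, 0], 1], [[0.1, 0, 0], [0, 0, 0], 1], [[0.1, 0, 0], [0, 0, 0], 1], [[0.05, 0, 0], [0, 0, 0], 1], [[0.05, 0, 0], [0, 0, 0], 1], [[0, 0, 0], [0, 0, 0], 1]])

```text
time: 7.97
ee_pos: [0.5324, -0.1554, 0.1761]
orientation: [[-0.001, -0.838, -0.545], [0.0, -0.545, 0.838], [-1.0, 0.001, 0.001]]
contact_force: [-0.4, -0.2, -4.5]
opening: 0.0273
```

Request:
jog_arm(targets=[[[0.05, 0, 0], [0, 0, 0], 1], [[0.05, 0, 0], [0, 0, 0], 1], [[0.05, 0, 0], [0, 0, 0], 1], [[0, 0, 0], [0, 0, 0], 1], [[0, 0, 0], [0, 0, 0], 1]])

```text
time: 8.38
ee_pos: [0.5325, -0.1555, 0.1705]
orientation: [[-0.0, -0.838, -0.545], [0.0, -0.545, 0.838], [-1.0, 0.0, 0.0]]
contact_force: [-0.2, -0.3, -4.8]
opening: 0.0275
```

Request:
jog_arm(targets=[[[0.05, 0, 0], [0, 0, 0], 1], [[0.05, 0, 0], [0, 0, 0], 1], [[0, 0, 0], [0, 0, 0], 1], [[0, 0, 0], [0, 0, 0], 1]])

```text
time: 8.72
ee_pos: [0.5333, -0.1557, 0.1676]
orientation: [[0.001, -0.838, -0.545], [-0.0, -0.545, 0.838], [-1.0, -0.001, -0.001]]
contact_force: [-0.8, 1.2, 1.1]
opening: 0.0274
```

Request:
jog_arm(targets=[[[0.03, 0, 0], [0, 0, 0], 1], [[0.03, 0, 0], [0, 0, 0], 1], [[0, 0, 0], [0, 0, 0], 1]])

```text
time: 8.97
ee_pos: [0.5337, -0.1557, 0.1669]
orientation: [[0.002, -0.838, -0.545], [-0.0, -0.545, 0.838], [-1.0, -0.001, -0.001]]
contact_force: [-3.7, 2.6, 10.1]
opening: 0.027
```

Request:
jog_arm(targets=[[[0, 0, 0], [0.08, 0, 0], 1], [[0, 0, 0], [0.08, 0, 0], 1], [[0, 0, 0], [0.08, 0, 0], 1]])

```text
time: 9.22
ee_pos: [0.5335, -0.1557, 0.1668]
orientation: [[0.001, -0.927, -0.376], [-0.0, -0.376, 0.927], [-1.0, -0.001, -0.001]]
contact_force: [-3.5, 1.5, 9.1]
opening: 0.0274
```

Request:
jog_arm(targets=[[[0, 0, 0], [0.08, 0, 0], 1], [[0, 0, 0], [0.08, 0, 0], 1], [[0, 0, 0], [0.08, 0, 0], 1]])

```text
time: 9.47
ee_pos: [0.5335, -0.1557, 0.1669]
orientation: [[0.001, -0.981, -0.196], [-0.0, -0.196, 0.981], [-1.0, -0.001, -0.001]]
contact_force: [-3.5, 1.5, 9.5]
opening: 0.0269
```

Request:
jog_arm(targets=[[[0, 0, 0], [0.08, 0, 0], 1], [[0, 0, 0], [0.08, 0, 0], 1], [[0, 0, 0], [0.08, 0, 0], 1]])

```text
time: 9.72
ee_pos: [0.5335, -0.1557, 0.1668]
orientation: [[0.001, -1.0, -0.009], [-0.0, -0.009, 1.0], [-1.0, -0.001, -0.0]]
contact_force: [-3.7, 2.2, 8.7]
opening: 0.027
```

```bash
python3 -c "
from h import *
o=arm.get_obs();print(o['time'],o['torque'],o['contact_force'],o['q'][5])"
```

```text
9.7167 [0.48835087 0.77944851 0.09068683] [-3.73975813  2.24116665  8.71011656] -111.26725886553554
```

Request:
jog_arm(targets=[[[0, 0.025, 0.015], [0.08, 0, 0], 1], [[0, 0, 0], [0.08, 0, 0], 1]])

```text
time: 9.88
ee_pos: [0.533, -0.1554, 0.1668]
orientation: [[0.003, -0.993, 0.117], [-0.001, 0.117, 0.993], [-1.0, -0.003, -0.001]]
contact_force: [-2.7, 1.1, 7.6]
opening: 0.0276
```

Request:
jog_arm(targets=[[[0, 0, 0], [0.08, 0, 0], 1], [[0, 0, 0], [0.08, 0, 0], 1]])

```text
time: 10.05
ee_pos: [0.533, -0.1555, 0.1668]
orientation: [[0.003, -0.971, 0.24], [-0.001, 0.24, 0.971], [-1.0, -0.003, -0.001]]
contact_force: [-1.8, 1.2, 8.4]
opening: 0.0271
```

Request:
jog_arm(targets=[[[0, 0, 0], [0.08, 0, 0], 1], [[0, 0, 0], [0.08, 0, 0], 1]])

```text
time: 10.22
ee_pos: [0.533, -0.1555, 0.1668]
orientation: [[0.003, -0.933, 0.36], [-0.001, 0.36, 0.933], [-1.0, -0.003, -0.0]]
contact_force: [-1.5, 0.8, 9.0]
opening: 0.0271
```

Request:
jog_arm(targets=[[[0, 0, 0], [0.08, 0, 0], 1], [[0, 0, 0], [0.08, 0, 0], 1]])

```text
time: 10.38
ee_pos: [0.533, -0.1555, 0.1668]
orientation: [[0.003, -0.881, 0.474], [-0.001, 0.474, 0.881], [-1.0, -0.003, 0.0]]
contact_force: [-2.3, 0.7, 7.2]
opening: 0.0276
```

```bash
python3 -c "
from h import *
o=arm.get_obs();print(o['time'],o['torque'],o['contact_force'],o['q'][5])"
```

```text
10.3833 [0.25342507 0.470902   0.09259177] [-2.29592254  0.6808297   7.2189314 ] -82.4477791644208
```

Torque about z is 0.09 N m, so the nut may be dragging along with the socket. I'll lighten the preload and search counter-clockwise.

Request:
jog_arm(targets=[[[-0.04, 0.01, 0], [0, 0, 0], 1], [[0, 0, 0], [-0.08, 0, 0], 1], [[0, 0, 0], [-0.08, 0, 0], 1]])

```text
time: 10.63
ee_pos: [0.5327, -0.1553, 0.1672]
orientation: [[0.004, -0.935, 0.354], [-0.001, 0.354, 0.935], [-1.0, -0.004, 0.0]]
contact_force: [0.1, -0.2, 2.7]
opening: 0.0273
```

```bash
cat > s.py <<'E'
from h import *
o=arm.get_obs();print(o['time'],o['ee_pos'].round(4),'torque',o['torque'].round(3),o['contact_force'].round(2),o['q'][5])
E
python3 s.py
```

```text
10.6333 [ 0.5327 -0.1553  0.1672] torque [ 0.007 -0.11   0.002] [ 0.08 -0.21  2.74] -89.9953002459874
```

Request:
jog_arm(targets=[[[0, 0, 0], [-0.08, 0, 0], 1], [[0, 0, 0], [-0.08, 0, 0], 1]])

```text
time: 10.8
ee_pos: [0.5327, -0.1553, 0.1671]
orientation: [[0.004, -0.972, 0.234], [-0.001, 0.234, 0.972], [-1.0, -0.004, -0.0]]
contact_force: [0.4, 0.7, 2.1]
opening: 0.0274
```

```bash
python3 s.py
```

```text
10.8 [ 0.5327 -0.1553  0.1671] torque [ 0.036 -0.128 -0.05 ] [0.39 0.72 2.09] -97.20661497440727
```

Request:
jog_arm(targets=[[[0, 0, 0], [-0.08, 0, 0], 1], [[0, 0, 0], [-0.08, 0, 0], 1]])

```text
time: 10.97
ee_pos: [0.5325, -0.1552, 0.1666]
orientation: [[0.003, -0.994, 0.11], [-0.001, 0.11, 0.994], [-1.0, -0.003, -0.001]]
contact_force: [1.2, 0.2, -2.0]
opening: 0.0275
```

```bash
python3 s.py
```

```text
10.9667 [ 0.5325 -0.1552  0.1666] torque [-0.076 -0.393 -0.008] [ 1.25  0.23 -1.97] -104.41342498487812
```

Request:
jog_arm(targets=[[[0, 0, 0], [-0.08, 0, 0], 1], [[0, 0, 0], [-0.08, 0, 0], 1]])

```text
time: 11.13
ee_pos: [0.5323, -0.1552, 0.1658]
orientation: [[0.003, -1.0, -0.015], [-0.001, -0.015, 1.0], [-1.0, -0.003, -0.001]]
contact_force: [2.6, -0.9, -4.0]
opening: 0.027
```

```bash
python3 s.py
```

```text
11.1333 [ 0.5323 -0.1552  0.1658] torque [-0.178 -0.478  0.012] [ 2.59 -0.91 -4.02] -111.6165349930433
```

Request:
jog_arm(targets=[[[0, 0, 0], [-0.08, 0, 0], 1], [[0, 0, 0], [-0.08, 0, 0], 1]])

```text
time: 11.3
ee_pos: [0.532, -0.1551, 0.1654]
orientation: [[0.002, -0.99, -0.14], [-0.001, -0.14, 0.99], [-1.0, -0.002, -0.001]]
contact_force: [1.9, -0.4, -3.9]
opening: 0.0275
```

```bash
python3 s.py
```

```text
11.3 [ 0.532  -0.1551  0.1654] torque [-0.184 -0.503 -0.011] [ 1.87 -0.37 -3.9 ] -118.81369756875335
```

Request:
jog_arm(targets=[[[0, 0, 0], [-0.08, 0, 0], 1], [[0, 0, 0], [-0.08, 0, 0], 1]])

```text
time: 11.47
ee_pos: [0.5324, -0.1552, 0.1655]
orientation: [[0.003, -0.965, -0.263], [-0.001, -0.263, 0.965], [-1.0, -0.003, -0.002]]
contact_force: [2.2, -0.8, -4.8]
opening: 0.0273
```

```bash
python3 s.py
```

```text
11.4667 [ 0.5324 -0.1552  0.1655] torque [-0.157 -0.678 -0.059] [ 2.19 -0.81 -4.82] -126.01163085567175
```

Request:
jog_arm(targets=[[[0, 0, 0], [-0.08, 0, 0], 1], [[0, 0, 0], [-0.08, 0, 0], 1]])

```text
time: 11.63
ee_pos: [0.5325, -0.1551, 0.1655]
orientation: [[0.003, -0.924, -0.382], [-0.001, -0.382, 0.924], [-1.0, -0.003, -0.002]]
contact_force: [2.6, -0.6, -3.9]
opening: 0.0272
```

```bash
python3 s.py
```

```text
11.6333 [ 0.5325 -0.1551  0.1655] torque [-0.132 -0.728 -0.122] [ 2.6  -0.62 -3.85] -133.20093291869736
```

Force dropped near j6 = -104° and the torque then came up, so it has engaged. I'll push down.

Request:
jog_arm(targets=[[[0, -0.02, 0], [0.08, 0, 0], 1], [[0.04, 0, 0], [0, 0, 0], 1], [[0.04, 0, 0], [0, 0, 0], 1], [[0.04, 0, 0], [0, 0, 0], 1], [[0, 0, 0], [0, 0, 0], 1]])

```text
time: 12.05
ee_pos: [0.5329, -0.155, 0.1616]
orientation: [[0.002, -0.947, -0.321], [-0.001, -0.321, 0.947], [-1.0, -0.002, -0.002]]
contact_force: [0.8, -0.9, 0.6]
opening: 0.0275
```

```bash
python3 s.py
```

```text
12.05 [ 0.5329 -0.155   0.1616] torque [-0.346 -0.382 -0.038] [ 0.8  -0.89  0.57] -129.39108382600918
```

Request:
jog_arm(targets=[[[0.05, 0, 0], [0, 0, 0], 1], [[0.05, 0, 0], [0, 0, 0], 1], [[0.05, 0, 0], [0, 0, 0], 1], [[0, 0, 0], [0, 0, 0], 1]])

```text
time: 12.38
ee_pos: [0.5329, -0.1549, 0.1555]
orientation: [[0.002, -0.947, -0.32], [-0.001, -0.32, 0.947], [-1.0, -0.002, -0.002]]
contact_force: [1.7, -1.8, 3.2]
opening: 0.027
```

```bash
python3 s.py
```

```text
12.3833 [ 0.5329 -0.1549  0.1555] torque [-0.417 -0.459 -0.054] [ 1.66 -1.8   3.17] -129.35083877593206
```

Request:
jog_arm(targets=[[[0.03, 0, 0], [0, 0, 0], 1], [[0.03, 0, 0], [0, 0, 0], 1], [[0, 0, 0], [0, 0, 0], 1]])

```text
time: 12.63
ee_pos: [0.533, -0.1549, 0.1534]
orientation: [[0.002, -0.947, -0.32], [-0.001, -0.32, 0.947], [-1.0, -0.002, -0.002]]
contact_force: [1.3, -1.3, 6.0]
opening: 0.0274
```

```bash
python3 s.py
```

```text
12.6333 [ 0.533  -0.1549  0.1534] torque [-0.401 -0.426 -0.018] [ 1.29 -1.27  5.95] -129.3468283222452
```

Fully down (TCP z 0.153, about 13 mm below the unengaged height). I'll turn clockwise now, checking torque every 14°.

Request:
jog_arm(targets=[[[-0.02, 0, 0], [0.08, 0, 0], 1], [[0, 0, 0], [0.08, 0, 0], 1], [[0, 0, 0], [0.08, 0, 0], 1], [[0, 0, 0], [0.08, 0, 0], 1]])

```text
time: 12.97
ee_pos: [0.5324, -0.1546, 0.1534]
orientation: [[0.001, -0.997, -0.072], [-0.0, -0.072, 0.997], [-1.0, -0.001, -0.0]]
contact_force: [1.9, -0.2, 2.5]
opening: 0.0274
```

```bash
python3 s.py
```

```text
12.9667 [ 0.5324 -0.1546  0.1534] torque [-0.245 -0.519  0.074] [ 1.95 -0.15  2.5 ] -114.7948448947093
```

Request:
jog_arm(targets=[[[0, 0, 0], [0.08, 0, 0], 1], [[0, 0, 0], [0.08, 0, 0], 1], [[0, 0, 0], [0.08, 0, 0], 1], [[0, 0, 0], [0.08, 0, 0], 1]])

```text
time: 13.3
ee_pos: [0.5327, -0.1549, 0.1534]
orientation: [[0.002, -0.984, 0.178], [-0.001, 0.178, 0.984], [-1.0, -0.002, -0.001]]
contact_force: [3.0, -2.4, 1.8]
opening: 0.0275
```

```bash
python3 s.py
```

```text
13.3 [ 0.5327 -0.1549  0.1534] torque [-0.498 -0.543  0.169] [ 3.01 -2.35  1.83] -100.41314504311121
```

Request:
jog_arm(targets=[[[0, 0, 0], [0.08, 0, 0], 1], [[0, 0, 0], [0.08, 0, 0], 1], [[0, 0, 0], [0.08, 0, 0], 1]])

```text
time: 13.55
ee_pos: [0.5327, -0.1549, 0.1534]
orientation: [[0.002, -0.933, 0.359], [-0.001, 0.359, 0.933], [-1.0, -0.002, -0.001]]
contact_force: [1.7, -2.2, 2.2]
opening: 0.0272
```

```bash
python3 s.py
```

```text
13.55 [ 0.5327 -0.1549  0.1534] torque [-0.496 -0.579  0.148] [ 1.65 -2.23  2.18] -89.61171127982506
```

Request:
jog_arm(targets=[[[0, 0, 0], [0.08, 0, 0], 1], [[0, 0, 0], [0.08, 0, 0], 1], [[0, 0, 0], [0.08, 0, 0], 1]])

```text
time: 13.8
ee_pos: [0.5327, -0.1549, 0.1534]
orientation: [[0.002, -0.849, 0.528], [-0.001, 0.528, 0.849], [-1.0, -0.002, -0.0]]
contact_force: [3.2, -2.8, 1.9]
opening: 0.0278
```

```bash
python3 s.py
```

```text
13.8 [ 0.5327 -0.1549  0.1534] torque [-0.517 -0.534  0.124] [ 3.15 -2.83  1.87] -78.81464069110625
```

Request:
jog_arm(targets=[[[0, 0, 0], [0.08, 0, 0], 1], [[0, 0, 0], [0.08, 0, 0], 1], [[0, 0, 0], [0.08, 0, 0], 1], [[0, 0, 0], [0.08, 0, 0], 1]])

```text
time: 14.13
ee_pos: [0.5326, -0.1549, 0.1534]
orientation: [[0.001, -0.691, 0.722], [-0.001, 0.722, 0.691], [-1.0, -0.002, 0.0]]
contact_force: [2.4, -1.3, 1.8]
opening: 0.0274
```

```bash
python3 s.py
```

```text
14.1333 [ 0.5326 -0.1549  0.1534] torque [-0.417 -0.561  0.138] [ 2.43 -1.29  1.75] -64.41351181764874
```

Request:
jog_arm(targets=[[[0, 0, 0], [0.08, 0, 0], 1], [[0, 0, 0], [0.08, 0, 0], 1], [[0, 0, 0], [0.08, 0, 0], 1]])

```text
time: 14.38
ee_pos: [0.5326, -0.1549, 0.1534]
orientation: [[0.001, -0.545, 0.839], [-0.001, 0.839, 0.545], [-1.0, -0.002, 0.0]]
contact_force: [2.5, -1.0, 2.0]
opening: 0.027
```

```bash
python3 s.py
```

```text
14.3833 [ 0.5326 -0.1549  0.1534] torque [-0.469 -0.587  0.351] [ 2.49 -1.03  2.02] -53.65191734986833
```

Request:
jog_arm(targets=[[[0, 0, 0], [0.06, 0, 0], 1], [[0, 0, 0], [0, 0, 0], 1]])

```text
time: 14.55
ee_pos: [0.5326, -0.1549, 0.1534]
orientation: [[0.001, -0.507, 0.862], [-0.001, 0.862, 0.507], [-1.0, -0.002, 0.0]]
contact_force: [1.5, -2.4, 1.0]
opening: 0.0271
```

```bash
python3 s.py;python3 -c "
from h import *
arm.snapshot('top')";python3 s.py
```

```text
14.55 [ 0.5326 -0.1549  0.1534] torque [-0.497 -0.604  0.537] [ 1.51 -2.43  1.02] -51.08746075887887
14.6 [ 0.5325 -0.1549  0.1534] torque [-0.553 -0.737  0.469] [ 2.44 -1.93  0.77] -51.169300897008064
```

Torque is about 0.5 N m (windup about 0.3), so the nut is snug. I'll ease the torque off, then lift straight out.

Request:
jog_arm(targets=[[[0, 0, 0], [-0.1, 0, 0], 1], [[0, 0, 0], [-0.1, 0, 0], 1], [[0, 0, 0], [-0.1, 0, 0], 1], [[0, 0, 0], [0, 0, 0], 1]])

```text
time: 14.93
ee_pos: [0.5325, -0.1549, 0.1534]
orientation: [[0.001, -0.695, 0.719], [-0.001, 0.719, 0.695], [-1.0, -0.002, 0.0]]
contact_force: [2.9, -2.1, 1.2]
opening: 0.0274
```

```bash
python3 s.py
```

```text
14.9333 [ 0.5325 -0.1549  0.1534] torque [-0.609 -0.704  0.103] [ 2.94 -2.08  1.21] -64.67571522073186
```

Request:
jog_arm(targets=[[[0, -0.02, 0], [-0.1, 0, 0], 1], [[-0.1, 0, 0], [0, 0, 0], 1], [[-0.1, 0, 0], [0, 0, 0], 1], [[-0.1, 0, 0], [0, 0, 0], 1], [[-0.1, 0, 0], [0, 0, 0], 1], [[-0.1, 0, 0], [0, 0, 0], 1], [[-0.2, 0, 0], [0, 0, 0], 1]])

```text
time: 15.52
ee_pos: [0.5309, -0.1544, 0.1791]
orientation: [[-0.004, -0.746, 0.666], [0.002, 0.666, 0.746], [-1.0, 0.004, -0.001]]
contact_force: [3.0, -2.0, -7.1]
opening: 0.0278
```

```bash
python3 s.py
```

```text
15.5167 [ 0.5309 -0.1544  0.1791] torque [-0.545 -0.768 -0.015] [ 2.99 -2.02 -7.08] -68.97161845412028
```

Request:
jog_arm(targets=[[[0, -0.07, 0], [0, 0, 0], 1], [[-0.3, 0, 0], [0, 0, 0], 1], [[-0.4, 0, 0], [0, 0, 0], 1], [[-0.4, 0, 0], [0, 0, 0], 1], [[-0.5, 0, 0], [0, 0, 0], 1], [[-0.5, 0, 0], [0, 0, 0], 1], [[-0.4, 0, 0], [0, 0, 0], 1], [[0, 0, 0], [0, 0, 0], 1]])

```text
time: 16.18
ee_pos: [0.536, -0.1572, 0.286]
orientation: [[0.005, -0.747, 0.665], [-0.001, 0.665, 0.747], [-1.0, -0.005, 0.002]]
contact_force: [1.2, -0.2, -3.2]
opening: 0.0274
```

```bash
python3 s.py
```

```text
16.1833 [ 0.536  -0.1572  0.286 ] torque [ 0.033 -0.067 -0.004] [ 1.18 -0.16 -3.23] -69.15325174403385
```

Request:
jog_arm(targets=[[[0, 0.481, 0.705], [0, 0, 0], 1], [[0, 0.481, 0.705], [0, 0, 0], 1], [[0, 0.481, 0.705], [0, 0, 0], 1], [[0, 0.481, 0.705], [0, 0, 0], 1], [[0, 0.481, 0.705], [0, 0, 0], 1], [[0, 0.481, 0.705], [0, 0, 0], 1], [[0, 0.481, 0.705], [0, 0, 0], 1], [[0, 0.481, 0.705], [0, 0, 0], 1]])

```text
time: 16.85
ee_pos: [0.5678, 0.1155, 0.28]
orientation: [[-0.005, -0.747, 0.665], [-0.0, 0.665, 0.747], [-1.0, 0.003, -0.003]]
contact_force: [1.0, 0.3, -3.8]
opening: 0.0269
```

Request:
jog_arm(targets=[[[0, 0.481, 0.705], [0, 0, 0], 1], [[0, 0.481, 0.705], [0, 0, 0], 1], [[0.5, 0, 0], [0, 0, 0], 1], [[0.5, 0, 0], [0, 0, 0], 1], [[0.5, 0, 0], [0, 0, 0], 1], [[0, 0, 0], [0, 0, 0], 1], [[0, 0, 0], [0, 0, 0], 1], [[0, 0, 0], [0, 0, 0], 1]])

```text
time: 17.52
ee_pos: [0.5783, 0.1816, 0.2218]
orientation: [[-0.0, -0.747, 0.665], [0.0, 0.665, 0.747], [-1.0, 0.0, -0.0]]
contact_force: [1.4, 0.3, -4.4]
opening: 0.0272
```

```bash
python3 - <<'E'
from h import *
for i in range(3):
    o=arm.get_obs();R=o["orientation"];t=o["ee_pos"]
    im,d=arm.snapshot("wrist")
    e=np.array([.5787,.1824])-t[:2]-.0016*R[:2,1];print(o["time"],t.round(4),"err y,z units",e@R[:2,1]/.04,e@R[:2,2]/.04)
p=world("wrist",np.ones(d.shape,bool),d,o)
l=(p[np.hypot(p[:,0]-t[0],p[:,1]-t[1])<.03]-t)@R
for lo,hi in((.05,.075),(.09,.115)):
    s=l[(l[:,0]>lo)&(l[:,0]<hi)];print(len(s),np.percentile(s,2,0).round(4),np.percentile(s,98,0).round(4))
cv2.imwrite("pics/w3.png",im)
E
```

```text
17.5167 [0.5783 0.1816 0.2218] err y,z units -0.033248255556022274 0.022207806043665894
17.5667 [0.579  0.1817 0.2227] err y,z units -0.0213081178022164 0.007868491072097967
17.6167 [0.5794 0.1817 0.2232] err y,z units -0.01554719770777244 0.0013937947188781038
312 [ 0.0506  0.0033 -0.0084] [0.0745 0.0093 0.0068]
1038 [ 0.0909 -0.0084 -0.0162] [0.1128 0.0173 0.0144]
```

View pics/w3.png

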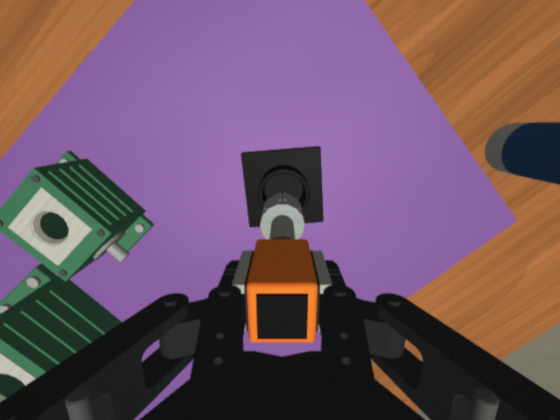

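The socket at (282,215) lines up with the cup at (282,190) and sits above it, with under 1 mm of error. I'll lower it in.

Request:
jog_arm(targets=[[[0.35, -0.015, 0], [0, 0, 0], 1], [[0.35, 0, 0], [0, 0, 0], 1], [[0.35, 0, 0], [0, 0, 0], 1], [[0.3, 0, 0], [0, 0, 0], 1], [[0.3, 0, 0], [0, 0, 0], 1], [[0.2, 0, 0], [0, 0, 0], 1], [[0.1, 0, 0], [0, 0, 0], 1], [[0.05, 0, 0], [0, 0, 0], 1]])

```text
time: 18.33
ee_pos: [0.5785, 0.1812, 0.1407]
orientation: [[-0.001, -0.747, 0.665], [-0.0, 0.665, 0.747], [-1.0, 0.001, -0.001]]
contact_force: [-0.2, -0.6, -4.2]
opening: 0.0275
```

Request:
jog_arm(targets=[[[0.05, 0, 0], [0, 0, 0], 1], [[0, 0, 0], [0, 0, 0], 1], [[0, 0, 0], [0, 0, 0], 1]])

```text
time: 18.58
ee_pos: [0.5793, 0.1814, 0.1401]
orientation: [[0.001, -0.747, 0.665], [0.0, 0.665, 0.747], [-1.0, -0.001, 0.001]]
contact_force: [-0.4, 1.6, -4.9]
opening: 0.0271
```

Request:
jog_arm(targets=[[[0.05, 0, 0], [0, 0, 0], 1], [[0.03, 0, 0], [0, 0, 0], 1], [[0, 0, 0], [0, 0, 0], 1], [[0, 0, 0], [0, 0, 0], 1]])

```text
time: 18.92
ee_pos: [0.579, 0.1814, 0.1365]
orientation: [[0.001, -0.747, 0.665], [0.0, 0.665, 0.747], [-1.0, -0.0, 0.001]]
contact_force: [-0.5, -1.4, -3.7]
opening: 0.0273
```

Request:
jog_arm(targets=[[[0.02, 0, 0], [0, 0, 0], 1], [[0, 0, 0], [0, 0, 0], 1], [[0, 0, 0], [0, 0, 0], 1]])

```text
time: 19.17
ee_pos: [0.5792, 0.1814, 0.1365]
orientation: [[0.001, -0.747, 0.665], [0.0, 0.665, 0.747], [-1.0, -0.0, 0.001]]
contact_force: [-1.7, 0.9, 2.6]
opening: 0.0276
```

Touching the floor of the cup. I'll open and lift away.

Request:
jog_arm(targets=[[[0, 0, 0], [0, 0, 0], 0.5], [[0, 0, 0], [0, 0, 0], 0.3], [[0, 0, 0], [0, 0, 0], 0], [[0, 0, 0], [0, 0, 0], 0], [[0, 0, 0], [0, 0, 0], 0], [[0, 0, 0], [0, 0, 0], 0], [[0, 0, 0], [0, 0, 0], 0], [[0, 0, 0], [0, 0, 0], 0]])

```text
time: 19.83
ee_pos: [0.5788, 0.1813, 0.1354]
orientation: [[-0.0, -0.747, 0.665], [-0.0, 0.665, 0.747], [-1.0, 0.0, -0.0]]
contact_force: [0.0, -0.2, 0.1]
opening: 0.0849
```

Request:
jog_arm(targets=[[[-0.3, 0, 0], [0, 0, 0], 0], [[-0.5, 0, 0], [0, 0, 0], 0], [[-0.5, 0, 0], [0, 0, 0], 0], [[-0.5, 0, 0], [0, 0, 0], 0], [[-0.5, 0, 0], [0, 0, 0], 0], [[-0.5, 0, 0], [0, 0, 0], 0], [[-0.3, 0, 0], [0, 0, 0], 0], [[0, 0, 0], [0, 0, 0], 0]])

```text
time: 20.5
ee_pos: [0.581, 0.1818, 0.2641]
orientation: [[0.008, -0.747, 0.664], [0.002, 0.665, 0.747], [-1.0, -0.005, 0.006]]
contact_force: [-0.5, 0.5, 0.9]
opening: 0.0858
```

```bash
python3 - <<'E'
from h import *
o=arm.get_obs();print(o["time"],o["ee_pos"],o["opening"],o["contact_force"])
im,d=arm.snapshot("wrist");cv2.imwrite("pics/w4.png",im)
p=world("wrist",np.ones(d.shape,bool),d,o)
q=p[(np.hypot(p[:,0]-.579,p[:,1]-.182)<.05)&(p[:,2]>.148)&(p[:,2]<.165)].astype(np.float32)
print(len(q),q.mean(0),cv2.minAreaRect(q[:,:2]*1000))
E
```

```text
20.5 [0.58103232 0.18181413 0.26408439] 0.08584581538249107 [-0.48901567  0.47068313  0.90837036]
1140 [0.57752514 0.18219629 0.1529414 ] ((578.1134033203125, 181.44180297851562), (27.91402244567871, 27.784358978271484), 48.65855026245117)
```

View pics/w4.png

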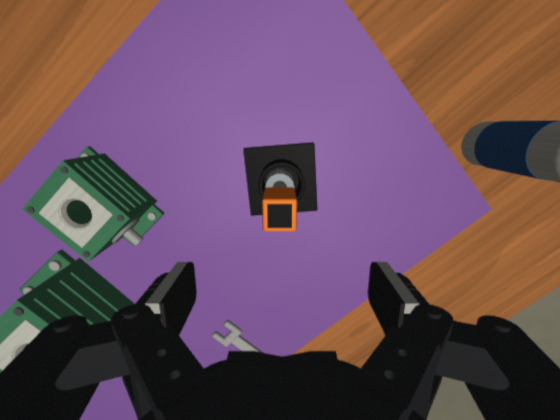

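The tool stands upright in the cup, with the grip top at (280,216), z 0.153 and level. The gripper is clear of it.

```bash
python3 -c "
from rig import arm
print(arm.close_job())"
```

```text
the job is handed in; nothing more can be done
None
```

I tightened the nut to snug, put the socket extension back upright in its stand, and handed the job in at about 20.6 s of the 69 s allowed. No verdict was reported.

- **Finding the hex:** The first search, clockwise with about 13 N of pressure, did not engage. The torque matched the nut's own friction, so I think the socket was dragging the nut round. A lighter counter-clockwise search then engaged, and the socket went fully down, about 13 mm below where it had rested on the nut.
- **Tightening:** The nut ran at about 0.14 N m, then the torque rose and I stopped at 0.47–0.54 N m, a windup of roughly 0.3 rad. Snug is 0.3 to 0.6 N m. I eased the torque to near zero before lifting the socket off. I had no direct reading of the nut's angle, so "seated" rests on that torque rise alone.
- **Return:** The last wrist picture showed the tool upright in the stand, its grip top at 0.153 m and within about 1–2 mm of the stand's axis. The gripper was open and well above it.
- **Bystanders:** I never went near the spray can, jar or spanner. I did not re-measure where they stand.

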